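# Free the catch and hold the sprung lid of the glass bin

### The arm

A 6-joint arm with a two-finger parallel gripper is mounted at the origin on the work surface. World frame = base frame: x ahead of the robot, y to its left, z up, the work surface at z = 0. Lengths are in mm, angles in rad, forces in N, time in s.
With the tool pointing down it reaches from about 325 to 900 mm from the base axis. Payload 6.1 kg.
Tool frame: the origin (TCP) lies between the finger pads; the fingertips stand 22 mm ahead of it and the grasp point (between the pads) lies 3 mm ahead of it; z points along the fingers, y is the direction in which the jaws open and shut (so a half turn about z gives the same grasp; the last joint's range is limited). The gripper opens to 87 mm and grips with 3 to 60 N. Pads are 19 mm wide; open, the fingers measure 117 mm over their backs; the gripper's body (75 mm by 190 mm) begins 51 mm behind the grasp point.
Start: joints at [-1.262, 0.22, 1.526, -0, 1.395, -0.126], TCP at [263.26, -566.842, 244.538] pointing down, gripper open.
Joint ranges: [-2.98, 2.98], [-0.91, 2.08], [0.09, 2.57], [-1.24, 4.39], [0.2, 2.65], [-2.68, 2.68]. Speed limits (rad/s): [2.57, 2.57, 3.01, 3.14, 3.14, 3.14].

### API

Orientations are given as a unit quaternion [w, x, y, z].
In Python, from plant import bot gives the robot as it stands.
- The arm moves only by the tool send_rows, never from a script. Its argument "steps" is one flat list of numbers, 5 for each row, row after row: the closure in counts, from 0 (fully open) to 255 (shut), then the shift along the tool's x, y, z in mm, then the turn about the tool's z in degrees. In form: [gripper, tx, ty, tz, yaw, gripper, tx, ty, tz, yaw, ...]. A call has 1 to 5 rows; each row is the pose to reach, as a shift and turn from the pose measured when the call began, along the tool's axes at that moment; what a row does not reach only later rows make up. A row lasts 1/8 s, in which the tool goes at most 62.5 mm and 10.7 degrees, less where a joint would pass 70% of its speed; a pose out of reach is approached as far as the arm can. A call with a gripper value outside its range is refused whole. The fingers move at their own pace and stop on an object; the grip force is fixed at half the most. Time passes only in rows, so rows that repeat a pose let the fingers close. It gives the time, the measured TCP pose, the force and the opening at its end, in the units of the state.
- bot.get_obs(): the state, without advancing time (a new reading comes with each control period).
- bot.capture(name): name is "scene" or "top" or "wrist"; returns the picture (400x640x3 uint8, red, green, blue); there is no depth.
- bot.camera_params(name): a dict with "vfov" (degrees; the focal length in pixels is half the picture's height over the tangent of half this angle, whatever the lens; pixels are square), "cx", "cy" (the principal point, pixels), "cam_to_world" (4x4, takes a point from camera to world coordinates). Camera axes: x right, y up, looking along -z (the intrinsics and any distortion apply to the point x, -y, -z); pixel columns grow to the right and rows downward; lengths in mm; the calibration is good to about 2 mm. A picture is of the moment at which its call begins: read the wrist's pose just before it. camera_params takes no time and is no camera call; for the wrist camera it gives the pose at the moment of the call.
- bot.sign_off(): hands the job in, once; it reports no verdict.
The state is a dict: "clock": time; "joints": joint angles; "dq": joint speeds; "effort": joint torques, N m; "position": TCP position; "eef_rot": TCP orientation; "ft_force": force on the tool from outside, world axes, zero at the start; "moment": the same for the moment, N m; "width": finger opening in mm.
Only numpy, scipy, OpenCV 4.12 (cv2) and the standard library are available. Lean on these libraries where they do the work, as an engineer would, in place of code of your own. Each camera call takes 0.05 s, during which the arm holds its last target.

### The job

Turn the clamp knob of the glass bin's sliding catch a quarter turn clockwise to its stop and draw the catch all the way out, clear of the lid. Then take the sprung lid by its bar handle and raise it past its balance point without letting it fly wide open, and ease it back, never dropping it, to just below the balance point (within ten degrees), where it would fall shut if let go. Finish there, still holding the lid steady in the gripper so that the glazier can reach in; leave the other things on the bench alone.

Things in the scene. Friction and masses are not known exactly. Their poses are not given: they have to be found in the camera images.
- bin: plywood bin for glass rondels, fixed to the bench, 190 (x) by 260 (y) by 110 mm high. Origin: centre of its underside, on the bench. Its x axis is level, from the front (bar-handle side, nearest the robot) to the hinge side; y level to the side with the catch; z up. Position varies, turned by up to 0.4 rad. A bracket on its +y side (62 x 92 mm, 101 mm high) carries the catch.
- lid (a joint): lid angle, rad: 0 shut (level), grows as the front rises, stop at 1.45. Aluminium plate 190 x 260 x 8 mm, 0.95 kg, hinged at the bin's far top edge, sprung. Balance point 0.87 rad (50 degrees): below it the lid falls shut, above it the springs push it open. Moment 0.34 N m closing when shut, 0.07 at 0.1 rad either side of balance: 1.5 N at the bar moves it. Cannot rise under the catch.
- lid_bar (a point): middle of the lid's bar handle: round steel, 12 mm dia., 110 mm long along the bin's y, in the lid's plane, 49 mm clear ahead of its front edge, on two arms 55 mm either side of here. Bar axis 245 mm from the hinge axis and 4 mm above it when shut (114.5 mm above the bench). Pinch from above, fingers 25 to 45 mm open ahead of and behind it; it turns between them. Axes: the lid's (bin's when shut).
- lid_hinge (a point): point on the hinge axis, mid width: 95 mm along the bin's x from its origin, 110.5 mm above the bench. The axis runs along the bin's y. Axes as lid_bar.
- catch (a joint): how far the catch is drawn out along the bin's +y, m: 0 in (tongue laps 22 mm over the lid), 0.036 fully out at its stop; lid free from 0.022. Steel plate 56 (bin x) by 84 (bin y) by 6 mm, its top 127 mm above the bench, 1.5 N friction. A foot under the knob blocks it after 10 mm unless the knob is within 0.3 rad of its 1.57 stop.
- knob (a joint): angle of the clamp knob on the catch, rad: grows clockwise seen from above; 0 to 0.25 at the start (clamped, grip bar along the bin's x), stop at 1.57 (free, grip bar along the bin's y). Friction 0.05 N m.
- knob_grip (a point): on the knob's vertical axis at the height to grip. The grip is an upright black bar 46 mm long, 14 thick, 44 high; its top is 15 mm above this point, the plate 36 mm below. 165 mm along the bin's y from the bin's origin when the catch is in, 163 mm above the bench; moves with the catch. x axis along the bar's 46 mm (the bin's x at joint 0), z up.
- cup: bystander: open card cup, 76 mm across, 95 mm high, standing to the robot's right of the bin; origin at the centre of its underside
- block: bystander: cork block 100 x 65 x 40 mm lying to the left of the bin; origin at the centre of its underside
- rondel: bystander: flat glass rondel, 107 mm across the metal rim, 11 mm high, on the bench in front and to the left; origin at the centre of its underside

How it is judged:
By the outcome, as a careful person would: the job done as asked, in the order asked, and still so for the second after the job is handed in, while the arm keeps its last pose, push and grip.
It also fails if it takes over 58 s, if anything falls off the work surface, if the arm or the gripper's body presses on something with over 40 N, if the wrist force passes 120 N, or if a joint passes its speed limit or range.

## Working session

There is one attempt and no reset: what is moved stays moved. The work goes in short steps, Python scripts to look and compute and a tool call to move; the robot and the scene stay as the last step left them, time stands still between calls to the robot, and variables do not carry over. Pictures are saved under pics/ and viewed, and the job is handed in when it is done.

Besides the shell and the picture viewer there is one more tool, called after "Request:" as name(argument=value, ...) on one line, values as JSON. send_rows: Moves the arm, as the interface text tells. Its arguments: {"type":"object","properties":{"steps":{"type":"array"}},"required":["steps"]}

```bash
ls; mkdir -p pics; python3 - <<'E'
from plant import bot
import cv2
o=bot.get_obs()
for k,v in o.items(): print(k,v)
for n in ("scene","top"):
    im=bot.capture(n); cv2.imwrite(f"pics/{n}0.png",im[:,:,::-1])
    p=bot.camera_params(n);print(n,p)
E
```

```text
pics
clock 0.0
joints [-1.26207025e+00  2.21211359e-01  1.52761939e+00  2.15225722e-05
  1.39468718e+00 -1.26093372e-01]
dq [-2.45526149e-03 -1.25741921e-03 -1.84360222e-04  9.07418327e-04
 -9.62535064e-05 -1.44210917e-04]
effort [ 8.20844252e-04 -4.94606352e+01 -3.87382579e+01  6.98523922e-02
  5.72483847e-02 -1.54486715e-04]
position [ 263.10896518 -566.28427214  243.44197925]
eef_rot [-9.59590846e-04  9.76459406e-01  2.15699099e-01 -7.72333741e-05]
ft_force [ 0.02164708 -0.21921225  0.26095653]
moment [-0.04026417 -0.02210204 -0.06873292]
width 86.87182888499683
scene {'vfov': 53.482182025027356, 'cx': 317.9181984779867, 'cy': 204.92887067983062, 'cam_to_world': array([[-5.50118161e-02, -8.06983419e-01,  5.88006345e-01,
         1.22770493e+03],
       [ 9.98481952e-01, -4.60751368e-02,  3.01806847e-02,
         3.83318240e+01],
       [ 2.73716068e-03,  5.88774017e-01,  8.08293056e-01,
         1.09985586e+03],
       [ 0.00000000e+00,  0.00000000e+00,  0.00000000e+00,
         1.00000000e+00]])}
top {'vfov': 49.21098589506036, 'cx': 320.3159441266534, 'cy': 202.68357452442066, 'cam_to_world': array([[ 2.66931213e-02,  9.92600825e-01, -1.18452855e-01,
         3.29196151e+02],
       [-9.99626668e-01,  2.58133929e-02, -8.95513068e-03,
        -4.18864768e+00],
       [-5.83120001e-03,  1.18647673e-01,  9.92919295e-01,
         1.51087020e+03],
       [ 0.00000000e+00,  0.00000000e+00,  0.00000000e+00,
         1.00000000e+00]])}
```

View pics/scene0.png

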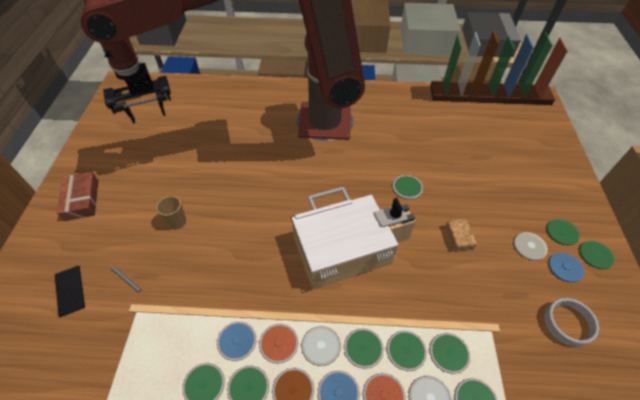

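View pics/top0.png

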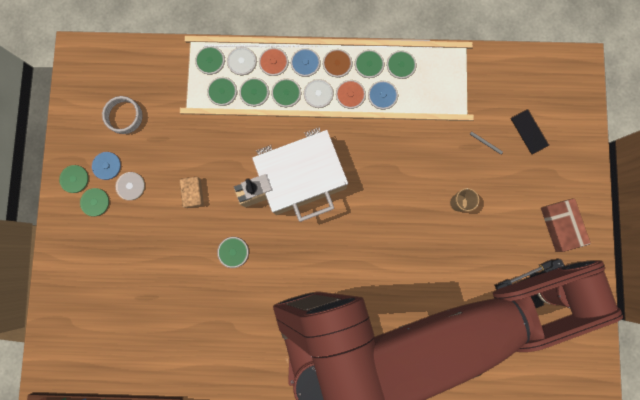

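```bash
cat > h.py <<'E'
import numpy as np, cv2
from scipy.spatial.transform import Rotation as R
def ray(p,u,v,z,H=400):
    f=H/2/np.tan(np.radians(p['vfov']/2)); M=np.array(p['cam_to_world'])
    d=M[:3,:3]@np.array([(u-p['cx'])/f,-(v-p['cy'])/f,-1]); o=M[:3,3]
    return o+d*(z-o[2])/d[2]
def proj(p,P,H=400):
    f=H/2/np.tan(np.radians(p['vfov']/2)); M=np.array(p['cam_to_world'])
    c=M[:3,:3].T@(np.array(P)-M[:3,3]); return np.array([p['cx']+f*c[0]/-c[2], p['cy']-f*c[1]/-c[2]])
def tri(p1,uv1,p2,uv2):
    a=[];b=[]
    A=np.zeros((3,3));B=np.zeros(3)
    for p,uv in((p1,uv1),(p2,uv2)):
        o=np.array(p['cam_to_world'])[:3,3]; d=ray(p,*uv,0)-o; d/=np.linalg.norm(d)
        Q=np.eye(3)-np.outer(d,d);A+=Q;B+=Q@o
    return np.linalg.solve(A,B)
E
python3 - <<'E'
import cv2,numpy as np
from h import *
from plant import bot
for n,box in(("top",(220,110,370,240)),("scene",(270,160,430,290))):
    im=cv2.imread(f"pics/{n}0.png");x0,y0,x1,y1=box
    c=cv2.resize(im[y0:y1,x0:x1],None,fx=5 if n=="top" else 4.5,fy=5 if n=="top" else 4.5,interpolation=cv2.INTER_CUBIC)
    c=c[:600,:800]; cv2.imwrite(f"pics/{n}0z.png",c)
im=cv2.imread("pics/top0.png")
m=(im.min(2)>175).astype(np.uint8); m[:, :240]=0;m[:,360:]=0;m[:125]=0;m[225:]=0
m=cv2.morphologyEx(m,cv2.MORPH_OPEN,np.ones((5,5)))
cs,_=cv2.findContours(m,0,1);c=max(cs,key=cv2.contourArea);r=cv2.minAreaRect(c);b=cv2.boxPoints(r);print(r,b)
p=bot.camera_params("top")
for q in b: print(q,ray(p,*q,118.5))
E
```

```text
((299.4520263671875, 170.20547485351562), (58.05241012573242, 80.5243148803711), 69.44395446777344) [[251.5616  157.16438]
 [326.9589  128.8904 ]
 [347.34247 183.24657]
 [271.94516 211.52055]]
[251.5616  157.16438] [638.62690611 236.03881503 118.5       ]
[326.9589 128.8904] [739.30702547  -6.89089686 118.5       ]
[347.34247 183.24657] [560.71512546 -77.12903078 118.5       ]
[271.94516 211.52055] [462.75569011 162.59898592 118.5       ]
```

View pics/top0z.png

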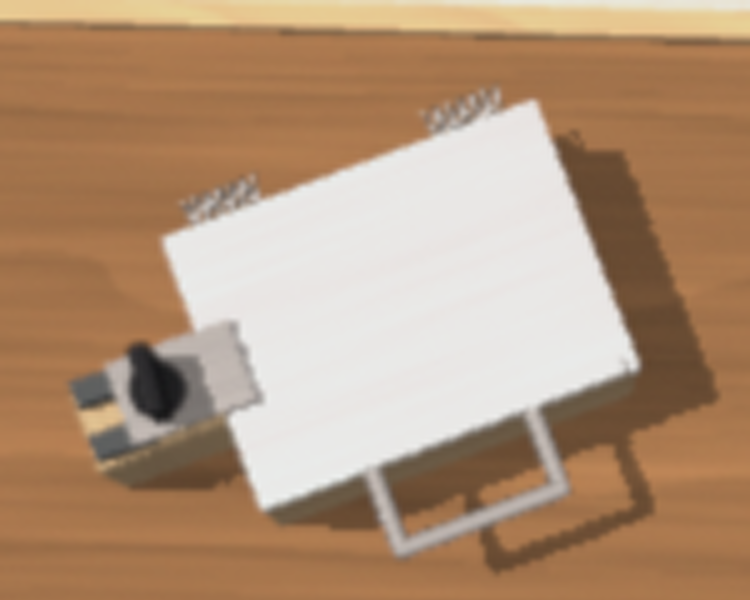

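View pics/scene0z.png

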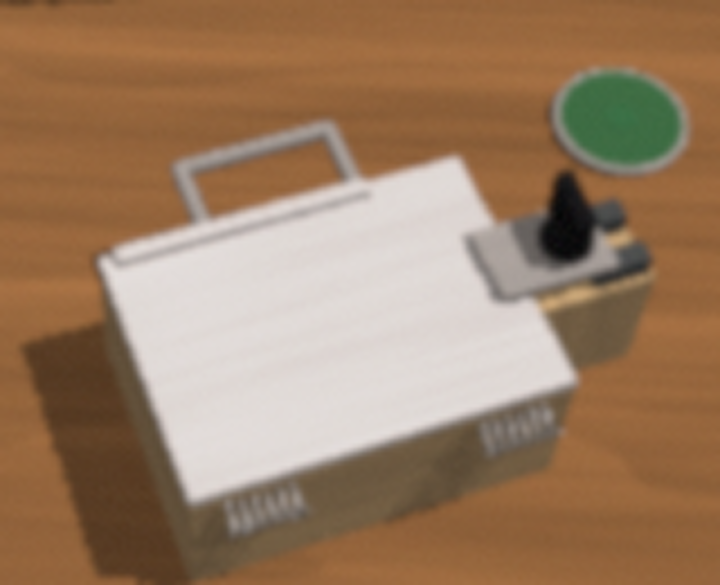

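```bash
cat > fit.py <<'E'
from h import *
from plant import bot
from scipy.optimize import least_squares
L=np.array([[95,130,118.5],[95,-130,118.5],[-95,-130,118.5],[-95,130,118.5],[-150,55,114.5],[-150,-55,114.5]])
pt=bot.camera_params("top");ps=bot.camera_params("scene")
# zoom px
zt=np.array([[165,238],[537,100],[638,368],[265,512],[402,550],[567,489]])/5+[220,110]-.5
zs=np.array([[575,381],[188,502],[98,258],[462,157],[333,125],[178,165]])/4.5+[270,160]-.5
def W(q): 
    c,s=np.cos(q[2]),np.sin(q[2]); return L@np.array([[c,s,0],[-s,c,0],[0,0,1]])+[q[0],q[1],0]
def res(q,which):
    w=W(q);r=[]
    if 't' in which:
        r+=[proj(pt,a)-b for a,b in zip(w,zt)]
    if 's' in which:
        r+=[proj(ps,a)-b for a,b in zip(w,zs)]
    return np.array(r).ravel()
for w in('t','s','ts'):
    s=least_squares(res,[600,80,.39],args=(w,));print(w,s.x,np.round(s.fun,1))
E
python3 fit.py
```

```text
t [5.99674505e+02 7.74445800e+01 3.89929006e-01] [-0.3  0.2 -0.   0.1  0.8  0.  -0.2 -0.3  0.3 -0.1 -0.6 -0. ]
s [5.99769953e+02 8.10042058e+01 3.80059609e-01] [ 0.5  0.2 -0.1 -0.5  0.3 -0.7 -0.6 -0.1 -0.8  0.7  0.7  0.6]
ts [5.99745174e+02 7.93762356e+01 3.85154711e-01] [-0.8 -0.  -0.4  0.2  0.1  0.2 -1.  -0.4 -0.5 -0.1 -1.4  0.1  0.  -0.1
 -0.4 -0.4 -0.4 -0.5 -1.4 -0.2 -1.5  0.7 -0.1  0.7]
```

```bash
cat > go.py <<'E'
import sys
from h import *
from plant import bot
# usage: x y z theta_deg -> total shift in tool axes and yaw
def cur():
    o=bot.get_obs(); q=o['eef_rot']; r=R.from_quat([q[1],q[2],q[3],q[0]]).as_matrix()
    return o,r,np.degrees(np.arctan2(r[1,0],r[0,0]))
if __name__=="__main__":
    o,r,th=cur()
    print("t",round(o['clock'],2),"pos",o['position'].round(1),"th",round(th,2),"F",o['ft_force'].round(1),"w",round(o['width'],1),"j",o['joints'].round(2), "tilt",r[:,2].round(3))
    if len(sys.argv)>1:
        a=[float(v) for v in sys.argv[1:]]
        print("d",(r.T@(np.array(a[:3])-o['position'])).round(1),"yaw",round(-((a[3]-th)),1))
E
python3 go.py 530 215 330 202
```

```text
t 0.1 pos [ 263.1 -566.3  243.5] th 24.91 F [ 1.1 -0.1  0.5] w 87.2 j [-1.26  0.22  1.53  0.    1.39 -0.13] tilt [-0.001  0.002 -1.   ]
d [ 571.2 -596.4  -85.3] yaw -177.1
```

Request:
send_rows(steps=[0,36,-38,-18,-10,0,72,-76,-36,-20,0,108,-114,-54,-30,0,144,-152,-72,-40,0,180,-190,-85,-50])

```text
clock: 0.72
position: [346.7, -316.7, 329.4]
eef_rot: [-0.001, 0.792, 0.61, 0.0]
ft_force: [1.2, 0.2, 1.0]
width: 87.3
```

```bash
python3 go.py 530 215 330 202
```

```text
t 0.72 pos [ 346.7 -316.7  329.4] th 75.22 F [1.2 0.2 1. ] w 87.3 j [-0.91 -0.2   1.8   0.    1.55 -0.65] tilt [-0.     0.001 -1.   ]
d [5.609e+02 4.160e+01 2.000e-01] yaw -126.8
```

Request:
send_rows(steps=[0,47,3,0,-10.5,0,94,7,0,-21,0,141,10,0,-31.5,0,188,14,0,-42,0,235,17,0,-52.5])

```text
clock: 1.35
position: [423.1, -92.3, 329.5]
eef_rot: [-0.0, 0.438, 0.899, 0.001]
ft_force: [0.6, 0.1, 0.6]
width: 86.9
```

```bash
python3 go.py 530 215 330 202
```

```text
t 1.35 pos [423.1 -92.3 329.5] th 128.06 F [0.6 0.1 0.6] w 86.9 j [-0.4  -0.3   1.87  0.    1.57 -1.06] tilt [-0.     0.002 -1.   ]
d [ 1.760e+02  2.736e+02 -1.000e-01] yaw -73.9
```

Request:
send_rows(steps=[0,25,39,0,-10.5,0,50,78,0,-21,0,75,117,0,-31.5,0,100,156,0,-42,0,126,195,0,-52.5])

```text
clock: 1.98
position: [499.1, 128.7, 329.4]
eef_rot: [-0.0, -0.008, 1.0, 0.001]
ft_force: [-0.1, -0.5, -0.4]
width: 86.7
```

```bash
python3 go.py 530 215 330 202
```

```text
t 1.98 pos [499.1 128.7 329.4] th -179.08 F [-0.1 -0.5 -0.4] w 86.7 j [ 0.1  -0.09  1.69  0.    1.54 -1.49] tilt [-0.001  0.001 -1.   ]
d [-32.3  85.8  -0.5] yaw -381.1
```

Request:
send_rows(steps=[0,-16,43,0,-10.5,0,-32,86,0,-21,0,-32,86,0,-21])

```text
clock: 2.35
position: [529.5, 217.7, 328.3]
eef_rot: [-0.001, -0.192, 0.981, 0.001]
ft_force: [0.2, -0.4, -0.9]
width: 86.8
```

```bash
python3 - <<'E'
from go import *
o,r,th=cur();print(o['position'],th)
p=bot.camera_params("wrist");print(p)
im=bot.capture("wrist");cv2.imwrite("pics/w1.png",im[:,:,::-1])
E
```

```text
[529.53999612 217.65784625 328.25226337] -157.83151738881628
{'vfov': 59.32521280269478, 'cx': 320.6435710920497, 'cy': 197.66832715361227, 'cam_to_world': array([[-3.77582178e-01, -8.95034852e-01, -2.37369570e-01,
         4.64486352e+02],
       [ 9.25972425e-01, -3.64243764e-01, -9.95065256e-02,
         1.92011259e+02],
       [ 2.60142263e-03, -2.57369567e-01,  9.66309546e-01,
         4.68620191e+02],
       [ 0.00000000e+00,  0.00000000e+00,  0.00000000e+00,
         1.00000000e+00]])}
```

View pics/w1.png

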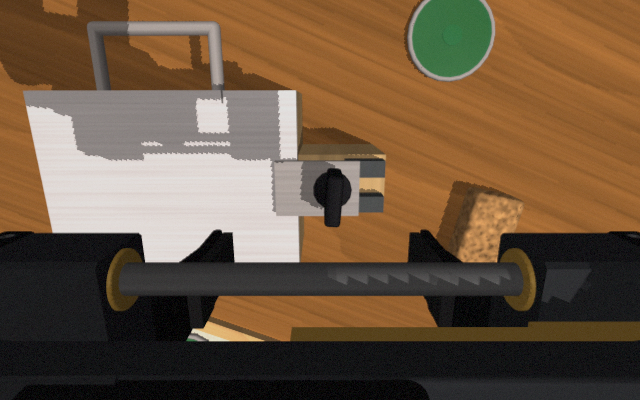

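```bash
python3 - <<'E'
import cv2,numpy as np
im=cv2.imread("pics/w1.png")
c=cv2.resize(im[140:240,260:400],None,fx=5.5,fy=5.5,interpolation=cv2.INTER_CUBIC)
c=np.clip(c.astype(float)*2.2+10,0,255).astype(np.uint8)
cv2.imwrite("pics/w1z.png",c)
E
```

```text
(no output)
```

View pics/w1z.png

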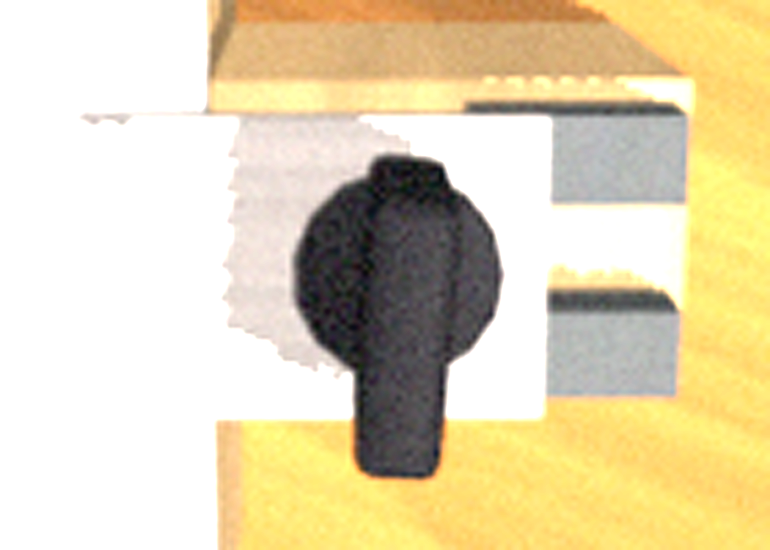

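```bash
python3 - <<'E'
from go import *
p=bot.camera_params("wrist")
f=lambda u,v:(u/5.5+259.5,v/5.5+139.5)
a=ray(p,*f(417,200),178);b=ray(p,*f(398,475),178)
print("knob centre",(a+b)/2,"len",np.linalg.norm(a-b),"dir",np.degrees(np.arctan2(*(b-a)[[1,0]])))
a=ray(p,*f(552,117),127);b=ray(p,*f(545,418),127)
print("plate end",(a+b)/2,np.linalg.norm(a-b),"dir",np.degrees(np.arctan2(*(b-a)[[1,0]])))
e=ray(p,219,26,120);print
a=ray(p,98,28,114.5);b=ray(p,215,28,114.5);print("bar",a,b,(a+b)/2,np.linalg.norm(a-b),np.degrees(np.arctan2(*(a-b)[[1,0]])))
c,s=np.cos(.385),np.sin(.385)
print("pred knob",599.7-165*s,79.4+165*c,"bar",599.7-150*c,79.4-150*s)
E
```

```text
knob centre [534.57700337 231.79840459 178.        ] len 44.64237830177652 dir 18.72490355283194
plate end [525.19757856 257.76310854 127.        ] 56.26002892172368 dir 22.316202418630137
bar [477.84543629 -24.88291991 114.5       ] [437.33276898  75.31452471 114.5       ] [457.58910264  25.2158024  114.5       ] 108.077768849317 -67.9851203731278
pred knob 537.7327424366623 232.32174139107548 bar 460.6802350990223 23.066129487874818
```

```bash
python3 go.py 535.5 232 166 -161.3
```

```text
t 2.4 pos [529.3 216.1 328.4] th -158.02 F [-0.   0.3 -0.4] w 87.0 j [ 0.25  0.05  1.56  0.    1.54 -1.71] tilt [-0.003  0.001 -1.   ]
d [-12.   12.1 162.4] yaw 3.3
```

Request:
send_rows(steps=[0,-12,12,40,3.3,0,-12,12,80,3.3,0,-12,12,120,3.3,0,-12,12,145,3.3,0,-12,12,161,3.3])

```text
clock: 3.02
position: [534.7, 230.4, 165.9]
eef_rot: [-0.002, -0.161, 0.987, 0.0]
ft_force: [0.5, 0.8, 0.3]
width: 87.4
```

```bash
python3 go.py 535.5 232 166 -161.3; python3 - <<'E'
from go import *
im=bot.capture("wrist");cv2.imwrite("pics/w2.png",im[:,:,::-1])
E
```

```text
t 3.02 pos [534.7 230.4 165.9] th -161.47 F [0.5 0.8 0.3] w 87.4 j [ 0.27  0.19  1.71  0.    1.24 -1.62] tilt [-0.005 -0.    -1.   ]
d [-1.3  1.3 -0.1] yaw -0.2
```

View pics/w2.png

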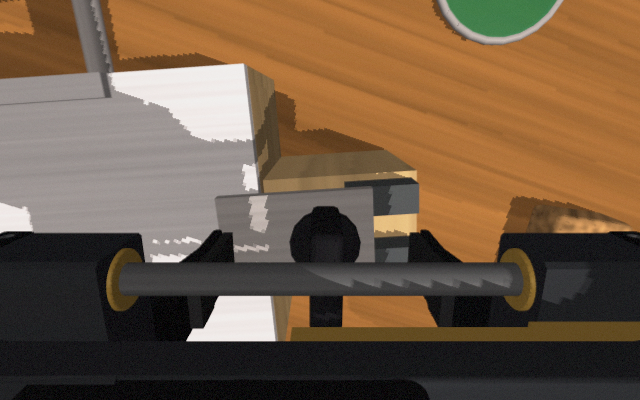

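Request:
send_rows(steps=[255,-1,1,0,0,255,-1,1,0,0,255,-1,1,0,0,255,-1,1,0,0,255,-1,1,0,0])

```text
clock: 3.7
position: [534.8, 231.7, 164.6]
eef_rot: [-0.003, -0.161, 0.987, 0.0]
ft_force: [-0.5, -0.6, -0.7]
width: 45.2
```

```bash
python3 go.py
```

```text
t 3.7 pos [534.8 231.7 164.6] th -161.44 F [-0.5 -0.6 -0.7] w 45.2 j [ 0.27  0.19  1.71  0.    1.24 -1.62] tilt [-0.006 -0.001 -1.   ]
```

Request:
send_rows(steps=[255,0,0,-1,0,255,0,0,-1,0,255,0,0,-1,0,255,0,0,-1,0,255,0,0,-1,0])

```text
clock: 4.32
position: [534.5, 232.4, 165.6]
eef_rot: [-0.003, -0.161, 0.987, 0.001]
ft_force: [-0.9, 4.2, 1.0]
width: 14.1
```

```bash
python3 go.py
```

```text
t 4.33 pos [534.5 232.4 165.6] th -161.43 F [-0.9  4.2  1. ] w 14.1 j [ 0.27  0.19  1.71  0.    1.24 -1.62] tilt [-0.006  0.001 -1.   ]
```

Request:
send_rows(steps=[255,0,0,0,8,255,0,0,0,16,255,0,0,0,24,255,0,0,0,32,255,0,0,0,40])

```text
clock: 4.95
position: [534.5, 233.3, 165.6]
eef_rot: [-0.003, 0.188, 0.982, 0.0]
ft_force: [-0.8, 5.6, 0.4]
width: 13.6
```

```bash
python3 go.py; python3 -c "
from plant import bot;print(bot.get_obs()['moment'])"
```

```text
t 4.95 pos [534.5 233.3 165.6] th 158.33 F [-0.8  5.6  0.4] w 13.6 j [ 0.27  0.19  1.71  0.    1.24 -0.92] tilt [-0.006  0.002 -1.   ]
[ 1.12221397 -0.02358094  0.10918971]
```

Request:
send_rows(steps=[255,0,-1,0,9,255,0,-1,0,18,255,0,-1,0,27,255,0,-1,0,36,255,0,-1,0,43])

```text
clock: 5.58
position: [535.1, 234.0, 165.7]
eef_rot: [-0.003, 0.537, 0.844, 0.001]
ft_force: [4.3, 8.5, -4.1]
width: 13.8
```

```bash
python3 go.py; python3 -c "
from plant import bot;print(bot.get_obs()['moment'])"
```

```text
t 5.58 pos [535.1 234.  165.7] th 115.09 F [ 4.3  8.5 -4.1] w 13.8 j [ 0.27  0.19  1.71  0.01  1.24 -0.17] tilt [-0.003  0.005 -1.   ]
[ 1.49365844 -0.88399424  0.0547788 ]
```

Request:
send_rows(steps=[255,0,0,0,2,255,0,0,0,4,255,0,0,0,5,255,0,0,0,5])

```text
clock: 6.08
position: [535.2, 234.2, 165.7]
eef_rot: [-0.003, 0.573, 0.82, 0.001]
ft_force: [1.6, 3.9, -0.3]
width: 13.7
```

```bash
python3 go.py; python3 -c "
from plant import bot;print(bot.get_obs()['moment'])"
```

```text
t 6.08 pos [535.2 234.2 165.7] th 110.14 F [ 1.6  3.9 -0.3] w 13.7 j [ 0.27  0.19  1.71  0.01  1.24 -0.08] tilt [-0.003  0.005 -1.   ]
[ 0.73995202 -0.2864638   0.60826832]
```

Request:
send_rows(steps=[255,7,0,0,0,255,14,0,0,0,255,21,-0.5,0,0,255,28,-0.5,0,0,255,33,-0.5,0,0])

```text
clock: 6.7
position: [522.6, 265.2, 165.6]
eef_rot: [-0.003, 0.572, 0.82, 0.001]
ft_force: [-2.0, -3.2, 1.3]
width: 14.0
```

```bash
python3 go.py; python3 -c "
from plant import bot;print(bot.get_obs()['moment'])"
```

```text
t 6.7 pos [522.6 265.2 165.6] th 110.16 F [-2.  -3.2  1.3] w 14.0 j [ 0.33  0.2   1.71  0.01  1.24 -0.02] tilt [-0.004  0.005 -1.   ]
[-0.43448623  0.32435506  0.63734247]
```

Request:
send_rows(steps=[255,2,0,0,0,255,4,0,0,0,255,5,0,0,0,255,5,0,0,0])

```text
clock: 7.2
position: [521.5, 268.0, 165.6]
eef_rot: [-0.002, 0.573, 0.82, -0.001]
ft_force: [0.9, -8.8, 0.9]
width: 13.8
```

```bash
python3 go.py; python3 -c "
from plant import bot;print(bot.get_obs()['moment'])"
```

```text
t 7.2 pos [521.5 268.  165.6] th 110.14 F [ 0.9 -8.8  0.9] w 13.8 j [ 0.34  0.2   1.7   0.    1.24 -0.01] tilt [-0.003  0.001 -1.   ]
[-1.60495072 -0.21907611  0.59089637]
```

Request:
send_rows(steps=[0,0,0,0,0,0,0,0,0,0,0,0,0,0,0,0,0,0,0,0,0,0,0,-2,0])

```text
clock: 7.82
position: [521.4, 268.0, 167.5]
eef_rot: [-0.002, 0.573, 0.82, -0.001]
ft_force: [-0.1, -0.0, -0.4]
width: 55.8
```

Request:
send_rows(steps=[0,0,0,-15,0,0,0,0,-45,0,0,0,0,-90,0,0,0,0,-130,0,0,0,0,-160,0])

```text
clock: 8.45
position: [522.5, 268.1, 331.3]
eef_rot: [-0.001, 0.573, 0.82, 0.001]
ft_force: [0.7, -0.2, -0.6]
width: 86.7
```

```bash
python3 go.py 457.6 24 250 112; python3 - <<'E'
from go import *
im=bot.capture("wrist");cv2.imwrite("pics/w3.png",im[:,:,::-1])
im=bot.capture("scene");cv2.imwrite("pics/s3.png",cv2.resize(im[160:290,270:430,::-1],None,fx=4.5,fy=4.5))
E
```

```text
t 8.45 pos [522.5 268.1 331.3] th 110.15 F [ 0.7 -0.2 -0.6] w 86.7 j [ 0.34  0.09  1.51  0.    1.54 -0.01] tilt [-0.     0.003 -1.   ]
d [-207.  -145.    80.7] yaw -1.9
```

View pics/w3.png

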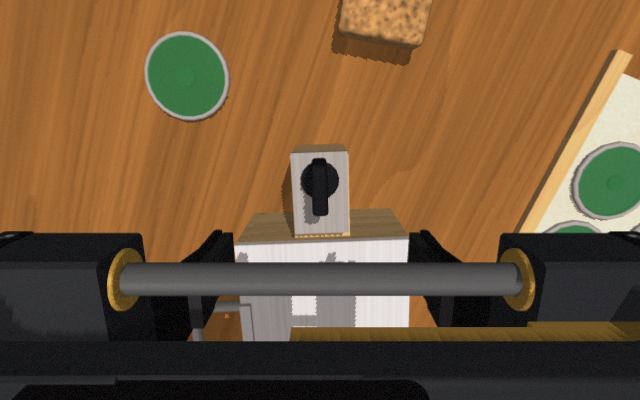

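View pics/s3.png

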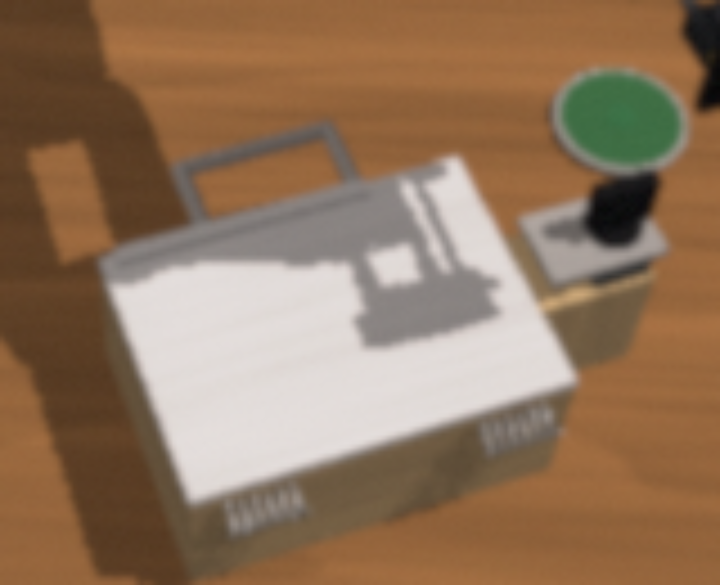

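Request:
send_rows(steps=[150,-45,-32,8,0,150,-90,-64,16,-0.5,150,-135,-96,30,-1,150,-175,-122,50,-1.5,150,-207,-145,70,-1.9])

```text
clock: 9.18
position: [458.5, 23.0, 261.5]
eef_rot: [0.001, 0.559, 0.829, 0.003]
ft_force: [-0.2, -0.3, -0.8]
width: 45.0
```

Request:
send_rows(steps=[150,0,0,0,0,150,0,0,0,0])

```text
clock: 9.43
position: [458.6, 23.3, 261.7]
eef_rot: [0.001, 0.559, 0.829, 0.003]
ft_force: [-0.2, 0.2, 0.2]
width: 36.7
```

```bash
python3 go.py 458.4 24 117.5 112; python3 - <<'E'
from go import *
im=bot.capture("wrist");cv2.imwrite("pics/w4.png",im[:,:,::-1])
E
```

```text
t 9.43 pos [458.6  23.3 261.7] th 111.98 F [-0.2  0.2  0.2] w 36.7 j [-0.13 -0.2   1.92  0.01  1.42 -0.51] tilt [ 0.005  0.005 -1.   ]
d [  0.4  -0.8 144.2] yaw -0.0
```

View pics/w4.png

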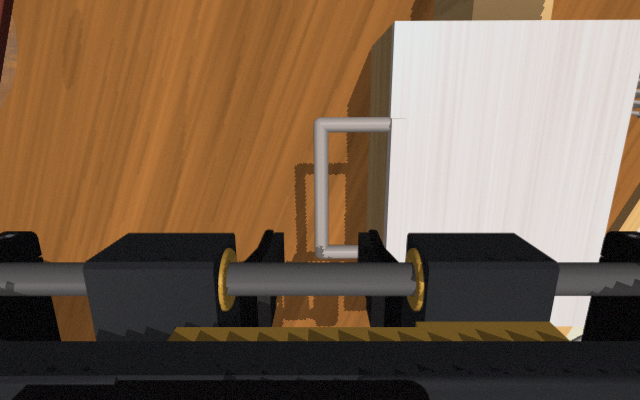

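```bash
python3 - <<'E'
from go import *
p=bot.camera_params("wrist")
a=ray(p,320.5,124,114.5);b=ray(p,321,251,114.5);print(a,b,(a+b)/2,np.linalg.norm(a-b),np.degrees(np.arctan2(*(a-b)[[1,0]])))
E
python3 go.py 458.4 24 117.5 112
```

```text
[439.17951091  76.32360557 114.5       ] [480.89711847 -25.51211343 114.5       ] [460.03831469  25.40574607 114.5       ] 110.04940910783388 112.27675101555488
t 9.47 pos [458.9  23.7 262.1] th 112.04 F [ 1.  1. -0.] w 36.5 j [-0.12 -0.2   1.92  0.01  1.42 -0.51] tilt [ 0.006  0.005 -1.   ]
d [  0.2  -1.4 144.6] yaw 0.0
```

Request:
send_rows(steps=[150,1,0,35,0,150,1,0,75,0,150,1,0,110,0,150,1,0,132,0,150,1,0,144,0])

```text
clock: 10.1
position: [459.4, 26.4, 117.3]
eef_rot: [0.001, 0.558, 0.83, 0.004]
ft_force: [0.7, 0.6, -0.2]
width: 36.1
```

Request:
send_rows(steps=[255,0,0,0,0,255,0,0,0,0,255,0,0,0,0,255,0,0,0,0,255,0,0,0,0])

```text
clock: 10.72
position: [458.7, 25.8, 118.0]
eef_rot: [0.0, 0.558, 0.83, 0.003]
ft_force: [-5.2, -2.8, 3.2]
width: 10.7
```

```bash
python3 go.py 459.5 25 117.5 112; python3 - <<'E'
from go import *
im=bot.capture("wrist");cv2.imwrite("pics/w5.png",im[:,:,::-1])
E
```

```text
t 10.72 pos [458.7  25.8 118. ] th 112.15 F [-5.2 -2.8  3.2] w 10.7 j [-0.12 -0.05  2.07  0.    1.12 -0.51] tilt [ 0.004  0.004 -1.   ]
d [-1.   0.5  0.5] yaw 0.1
```

View pics/w5.png

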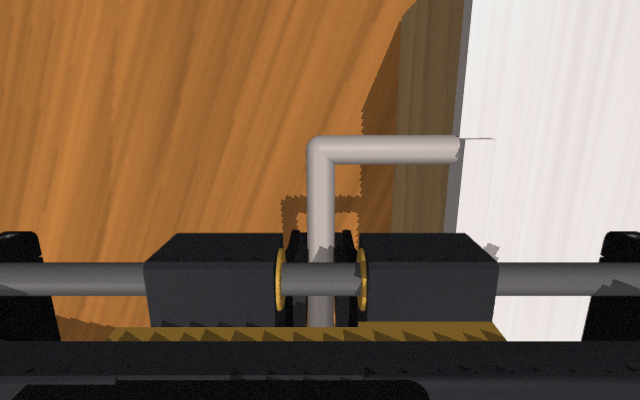

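```bash
cat > arc.py <<'E'
from go import *
P0=np.array([458.9,25.6,117.7]);yaw=np.radians(22.2)
bx=np.array([np.cos(yaw),np.sin(yaw),0]);by=np.array([-np.sin(yaw),np.cos(yaw),0])
def pt(a):
    a=np.radians(a); return P0+bx*(245*(1-np.cos(a))+4*np.sin(a))+np.array([0,0,245*np.sin(a)-4*(1-np.cos(a))])
o,r,th=cur(); v=o['position']-P0
hx=v@bx-245; hz=v[2]+4
print("t",round(o['clock'],2),"ang",np.degrees(np.arctan2(hz,-hx)).round(2)-0.94,"rad",np.hypot(hx,hz).round(1),"lat",(v@by).round(1),"F",o['ft_force'].round(1),"w",o['width'].round(1),"th",th.round(1),"M",o['moment'].round(2))
for a in sys.argv[1:]: print(a,(r.T@(pt(float(a))-o['position'])).round(1))
E
python3 arc.py 2 4 6 8 10
```

```text
Traceback (most recent call last):
  File "arc.py", line 8, in <module>
    print("t",round(o['clock'],2),"ang",np.degrees(np.arctan2(hz,-hx)).round(2)-0.94,"rad",np.hypot(hx,hz).round(1),"lat",(v@by).round(1),"F",o['ft_force'].round(1),"w",o['width'].round(1),"th",th.round(1),"M",o['moment'].round(2))
                                                                                                                                                                         ^^^^^^^^^^^^^^^^
AttributeError: 'float' object has no attribute 'round'
```

```bash
sed -i "s/o\['width'\].round(1)/round(o['width'],1)/" arc.py; python3 arc.py 2 4 6 8 10
```

```text
t 10.78 ang 0.06000000000000005 rad 245.2 lat 0.3 F [-4.4 -1.3  4.3] w 10.7 th 112.2 M [-0.41  0.78  0.04]
2 [-0.2  0.5 -8.3]
4 [ -0.2   1.1 -16.8]
6 [ -0.2   2.  -25.3]
8 [ -0.2   3.2 -33.8]
10 [ -0.2   4.7 -42.2]
```

Request:
send_rows(steps=[255,0,0.5,-8,0,255,0,1,-17,0,255,0,2,-25,0,255,0,3,-34,0,255,0,4.5,-42,0])

```text
clock: 11.4
position: [462.5, 27.3, 160.5]
eef_rot: [0.0, 0.558, 0.83, 0.002]
ft_force: [-1.7, -1.7, -2.7]
width: 11.1
```

```bash
python3 arc.py 13 16 19 22 25
```

```text
t 11.4 ang 10.06 rad 245.5 lat 0.2 F [-1.7 -1.7 -2.7] w 11.1 th 112.2 M [-0.31  0.47 -0.01]
13 [ -0.2   3.2 -12.2]
16 [ -0.1   6.7 -24.5]
19 [ -0.1  10.8 -36.7]
22 [ -0.1  15.5 -48.6]
25 [ -0.1  20.9 -60.3]
```

Request:
send_rows(steps=[255,0,3,-12,0,255,0,7,-24.5,0,255,0,11,-36.5,0,255,0,15.5,-48.5,0,255,0,21,-60.5,0])

```text
clock: 12.02
position: [480.6, 34.7, 221.9]
eef_rot: [-0.001, 0.558, 0.83, 0.001]
ft_force: [-7.3, -2.7, 2.2]
width: 10.7
```

```bash
python3 arc.py 28 31 34 37 40;python3 - <<'E'
from go import *
im=bot.capture("scene");cv2.imwrite("pics/s6.png",cv2.resize(im[130:290,240:440,::-1],None,fx=3.7,fy=3.7))
E
```

```text
t 12.03 ang 25.11 rad 246.5 lat 0.2 F [-7.3 -2.7  2.2] w 10.7 th 112.2 M [-0.59  1.39  0.02]
28 [ -0.2   7.  -10.3]
31 [ -0.2  13.5 -21.4]
34 [ -0.1  20.6 -32.1]
37 [ -0.1  28.2 -42.4]
40 [ -0.1  36.3 -52.3]
```

View pics/s6.png

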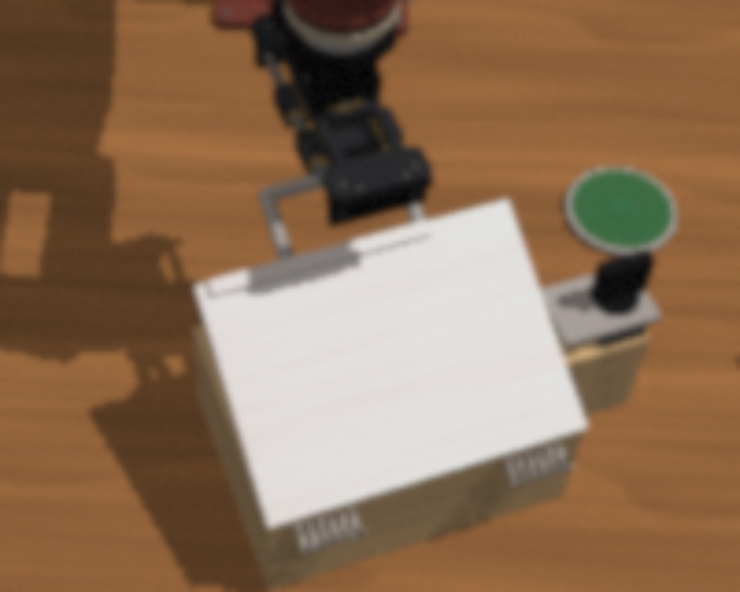

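Request:
send_rows(steps=[255,0,7,-10,0,255,0,13,-21.5,0,255,0,20,-32,0,255,0,27.5,-42.5,0,255,0,36,-52,0])

```text
clock: 12.7
position: [513.6, 48.2, 278.0]
eef_rot: [-0.002, 0.558, 0.83, 0.0]
ft_force: [-14.0, -2.7, 9.4]
width: 10.6
```

```bash
python3 arc.py 43 46 49 52 54
```

```text
t 12.7 ang 40.53 rad 248.0 lat 0.3 F [-14.   -2.7   9.4] w 10.6 th 112.2 M [-0.7   2.29 -0.01]
43 [-0.2  9.4 -5.8]
46 [ -0.2  18.5 -14.8]
49 [ -0.2  28.1 -23.3]
52 [ -0.2  38.1 -31.3]
54 [ -0.1  45.  -36.4]
```

```bash
sed -i 's/117.7\]/120.7]/' arc.py; python3 arc.py 43 46 49 52 54
```

```text
t 12.7 ang 40.010000000000005 rad 246.1 lat 0.3 F [-14.   -2.7   9.4] w 10.6 th 112.2 M [-0.7   2.29 -0.01]
43 [-0.2  9.4 -8.8]
46 [ -0.2  18.5 -17.8]
49 [ -0.2  28.1 -26.3]
52 [ -0.1  38.1 -34.3]
54 [ -0.1  45.  -39.4]
```

Request:
send_rows(steps=[255,0,7,-8.5,0,255,0,14,-15.5,0,255,0,21,-22,0,255,0,29,-28,0,255,0,36,-34,0])

```text
clock: 13.32
position: [547.0, 61.8, 313.1]
eef_rot: [-0.002, 0.558, 0.83, -0.0]
ft_force: [-3.2, -0.8, 3.7]
width: 10.9
```

```bash
python3 arc.py 52 54 56 57 58
```

```text
t 13.32 ang 51.74 rad 246.9 lat 0.2 F [-3.2 -0.8  3.7] w 10.9 th 112.2 M [-0.13  0.79  0.01]
52 [-0.2  2.   0.8]
54 [-0.2  8.9 -4.2]
56 [-0.2 16.  -9. ]
57 [ -0.2  19.6 -11.3]
58 [ -0.2  23.3 -13.6]
```

Request:
send_rows(steps=[255,0,5,-4,0,255,0,10,-7.5,0,255,0,15,-10.5,0,255,0,19,-13,0,255,0,19,-13,0])

```text
clock: 13.95
position: [565.0, 69.1, 326.5]
eef_rot: [-0.001, 0.558, 0.83, -0.0]
ft_force: [-4.7, -0.5, 5.3]
width: 11.2
```

```bash
python3 arc.py 55 53 51 49 ;python3 - <<'E'
from go import *
for n in ("scene","top","wrist"):
    im=bot.capture(n);cv2.imwrite(f"pics/{n}7.png",im[:,:,::-1])
im=cv2.imread("pics/scene7.png");cv2.imwrite("pics/s7z.png",cv2.resize(im[130:290,240:440],None,fx=3.7,fy=3.7,interpolation=2))
E
```

```text
t 13.95 ang 57.21 rad 247.0 lat 0.2 F [-4.7 -0.5  5.3] w 11.2 th 112.2 M [-0.13  0.75  0.08]
55 [-0.2 -6.9  6.9]
53 [ -0.2 -13.9  11.8]
51 [ -0.2 -20.7  16.9]
49 [ -0.2 -27.3  22.3]
```

View pics/s7z.png

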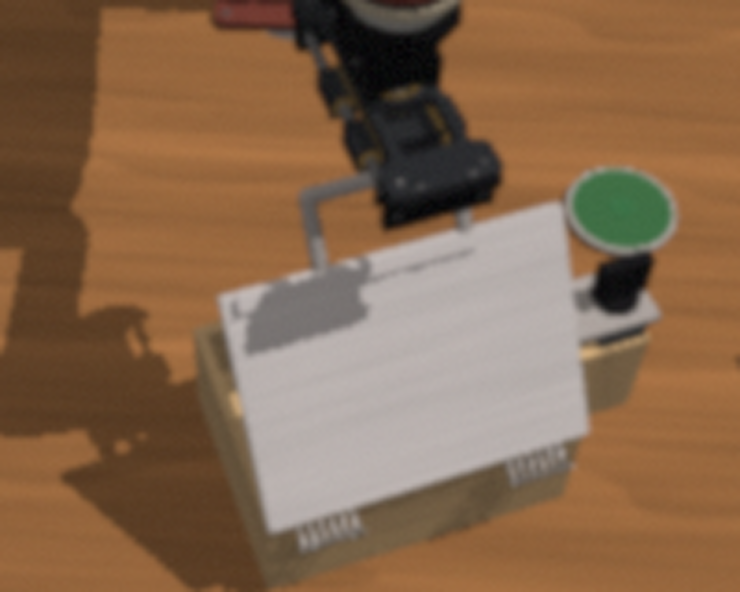

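View pics/wrist7.png

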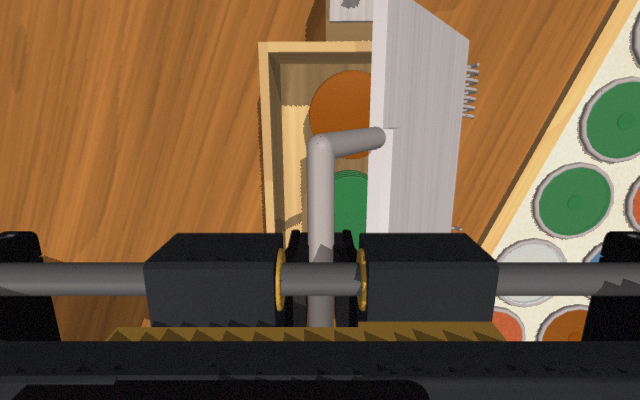

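```bash
cat > ang.py <<'E'
from h import *
from plant import bot
from scipy.optimize import minimize_scalar
import sys
ps=bot.camera_params("scene")
def fit(z,bin,fx=3.7,off=(240,130)):
    # z: zoom px of front corners -y, +y
    uv=np.array(z)/fx+off-.5; x,y,t=bin
    def W(a,s,rr=190,n=8):
        lx=95-rr*np.cos(a)+n*np.sin(a); lz=110.5+rr*np.sin(a)+n*np.cos(a)
        return [x+lx*np.cos(t)-s*130*np.sin(t),y+lx*np.sin(t)+s*130*np.cos(t),lz]
    f=lambda a:sum(np.sum((proj(ps,W(a,s))-q)**2) for s,q in zip((-1,1),uv))
    m=minimize_scalar(f,bounds=(.1,1.4),method='bounded'); return np.degrees(m.x),m.fun
if __name__=="__main__":
    z=eval(sys.argv[1])
    for b in((599.8,81,.380),(598,80,.387),(599.7,79.4,.385)): print(fit(z,b))
E
python3 ang.py "[(220,297),(562,204)]"
```

```text
(np.float64(56.362112062075006), np.float64(0.1954373930041602))
(np.float64(57.4397684892646), np.float64(0.2774997109384677))
(np.float64(57.114411485422224), np.float64(0.9726646286428187))
```

Request:
send_rows(steps=[255,0,-4,3,0,255,0,-8,6,0,255,0,-12,9,0,255,0,-16.5,12,0,255,0,-21.5,15.5,0])

```text
clock: 14.72
position: [545.1, 60.9, 311.3]
eef_rot: [-0.001, 0.558, 0.83, 0.001]
ft_force: [-1.8, -0.4, 2.4]
width: 11.3
```

```bash
python3 arc.py 49 48 47 46 45 
```

```text
t 14.72 ang 51.09 rad 246.9 lat 0.1 F [-1.8 -0.4  2.4] w 11.3 th 112.2 M [ 0.13 -0.03  0.03]
49 [-0.1 -5.8  7.1]
48 [-0.1 -9.1  9.9]
47 [ -0.1 -12.3  12.7]
46 [ -0.1 -15.4  15.6]
45 [ -0.2 -18.5  18.5]
```

Request:
send_rows(steps=[255,0,-5,4,0,255,0,-10,8.5,0,255,0,-15,13,0,255,0,-19,17,0,255,0,-21,19,0])

```text
clock: 15.35
position: [525.4, 52.8, 291.8]
eef_rot: [-0.001, 0.558, 0.83, 0.001]
ft_force: [-0.1, -0.1, 1.9]
width: 10.9
```

Request:
send_rows(steps=[255,0,0,0,0,255,0,0,0,0,255,0,0,0,0])

```text
clock: 15.72
position: [525.5, 52.9, 291.9]
eef_rot: [-0.001, 0.558, 0.83, 0.001]
ft_force: [-0.9, 0.6, 1.5]
width: 11.0
```

```bash
python3 arc.py 45 44.5;python3 - <<'E'
from go import *
for n in ("scene","top"):
    im=bot.capture(n);cv2.imwrite(f"pics/{n}8.png",im[:,:,::-1])
im=cv2.imread("pics/scene8.png");cv2.imwrite("pics/s8z.png",cv2.resize(im[130:290,240:440],None,fx=3.7,fy=3.7,interpolation=2))
E
```

```text
t 15.72 ang 44.410000000000004 rad 246.3 lat 0.1 F [-0.9  0.6  1.5] w 11.0 th 112.2 M [ 0.06 -0.06  0.07]
45 [-0.1  2.7 -0.9]
44.5 [-0.1  1.1  0.6]
```

View pics/s8z.png

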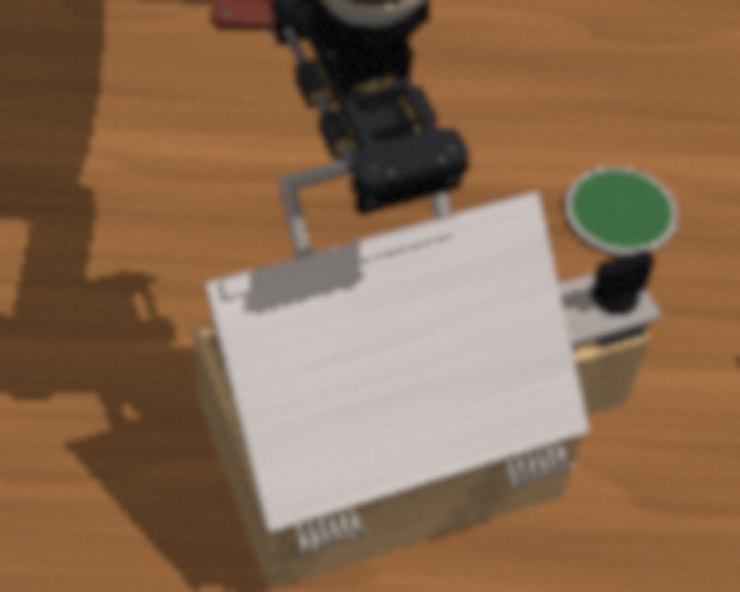

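View pics/top8.png

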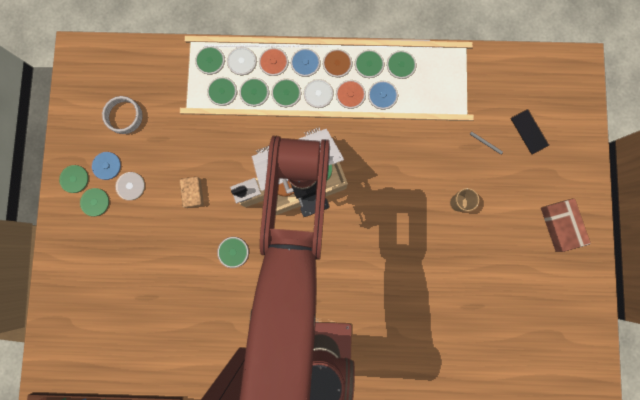

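```bash
python3 ang.py "[(207,282),(540,193)]"; python3 arc.py
```

```text
(np.float64(44.454702056021844), np.float64(0.0552591547894771))
(np.float64(45.93627649254621), np.float64(0.22815688947546875))
(np.float64(45.81694791635039), np.float64(0.5171568485374383))
t 15.82 ang 44.410000000000004 rad 246.3 lat 0.1 F [-1.6  0.1  1.3] w 10.8 th 112.2 M [ 0.07 -0.13  0.02]
```

```bash
python3 -c "
from plant import bot;print(bot.sign_off());o=bot.get_obs();print(o['clock'],o['position'],o['width'])"
```

```text
the job is handed in; nothing more can be done
None
the job is handed in; nothing more can be done
```

The job is done and handed in at about 15.8 s. The lid is held in the gripper about 5° below its balance point.

- **Knob:** I turned it clockwise until it reached its stop, where the resisting moment rose to about 0.6 N m.
- **Catch:** I drew it out about 38 mm by the tool's travel, until it resisted with about 9 N at its stop. The pictures showed it clear of the lid. I did not measure its final position separately in a picture.
- **Raising the lid:** I took it by the bar and raised it to about 57°. The arm's position gave 57.2° and the camera fit 56.4 to 57.4°.
- **Easing back:** I brought it down slowly to 44.4° by the arm, or 44.5 to 45.9° by the camera fit. It was gripped throughout, and the force at the end was under 3 N.
- **Other things on the bench:** The last top view shows the cup, block and rondel where they were at the start.

Two readings disagreed slightly. My first arc for the lid was about 3 mm off in height, giving up to about 17 N at the wrist around 40°, so I corrected it during the lift. The gripper read 11 mm on the 12 mm bar, but the grip held.

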